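Tuck a drip flashing under the lapped sheet of a cold room panel and hold it down

TASK

A cold room panel is being repaired: take the aluminium flashing strip by its upright rib, bring it over the pale green panel and slide its flat front edge in under the blue hinged sheet, until the black line on the strip lies at the lip of the sheet and the ends of the strip line up with the ends of the sheet. Slip it in without lifting the sheet, and leave the bottle, the beaker and the tape roll alone. Finish while still holding the strip flat against the panel, pressing it down with about 15 N (it is going to be riveted): do not let go.

Things in the scene. Friction and masses are not known exactly. Their poses are not given: they have to be found in the camera images.
- strip_grip (a point): Centre of the strip's upright rib, 20 mm above the strip's underside. The rib is 10 mm thick (x), 180 mm long (y), 40 mm high (z), with a dark grip patch at its middle; grip it across its thickness. Axes: x from the rib to the front edge that gets tucked (100 mm from here), y along the rib, z up. The flat leg starts at the rib's front face.
- strip_edge (a point): Middle of the strip's front edge, on its underside; 100 mm ahead of strip_grip in x, same axes. A black line runs across the top of the leg 40 mm behind this edge.
- strip: Loose flashing strip of bright aluminium, 0.14 to 0.26 kg, flat on the table at the start: flat leg 4 mm thick and 180 mm long, upright rib along its rear edge, 105 mm deep over all. Origin on its underside below the middle of the rib, axes as strip_grip.
- panel: Pale green insulated panel offcut lying on the table, fixed, 240 mm deep (x from -130 to +110 mm), 220 mm wide (y), 20 mm thick. Origin on its underside, straight below the middle of the blue sheet's lip; x points from the open front part towards the sheet's hinge, z up.
- lap_lip (a point): Point on the panel's top face straight below the middle of the blue sheet's lip; axes as the panel's. The sheet is 180 mm wide (y) and reaches from x = 0 to 100 mm (hinge). The gap under it is 10 mm high, about 15 at the bent-up lip, whose top is 19 mm above the panel; open to front and sides. Two rubber rests at y = -75 and +75 mm stop what is slid in more than 50 mm.
- lap (a joint): Hinge of the blue sheet, rad: 0 is lying down on its rests, grows as the lip is lifted (0.07 is about 7 mm at the lip). The sheet weighs 0.1 kg and is held down by its weight only.
- bottle_b: Amber screw-cap bottle, loose, 50 mm across, 89 mm high, standing left of the panel; origin at its underside.
- beaker_b: Small plastic beaker, loose, 56 mm across, 69 mm high, standing right of the panel; origin at its underside.
- tape_b: Green roll of tape, loose, 76 mm across, 19 mm high, lying beyond the strip; origin at its underside.

How it is judged:
At the end, for the whole second after the job is handed in: Strip flat on the panel (3 mm, 0.04 rad), front edge 30 to 52 mm under the sheet, ends within 12 mm of the sheet's, yaw within 0.08 rad, at rest; fingers on it (over 4 N) and over 7 N between strip and panel; sheet down (under 0.03 rad); bottle, beaker, tape moved under 20 mm (x of strip_edge in the frame of lap_lip between 0.03 and 0.052 m and y of strip_edge in the frame of lap_lip between -0.012 and 0.012 m and z of each of strip_edge, strip in the frame of lap_lip below 0.003 m and angle between the x axis of strip and the x axis of panel, either way round below 0.08 rad and angle between strip's own z axis and vertical below 0.04 rad and contact force between strip and panel above 7 N and contact force between the fingers and strip above 4 N and value of joint lap below 0.03 rad and linear speed of strip below 0.02 m/s and distance of each of bottle_b, beaker_b, tape_b from where it was at the start of the episode below 0.02 m); the arm keeps its last pose, push and grip.
It fails at once if the blue sheet is lifted by more than 0.07 rad (7 mm at its lip) (value of joint lap above 0.07 rad).
It fails at once if the bottle is moved by more than 20 mm (distance of bottle_b from where it was at the start of the episode above 0.02 m).
It fails at once if the beaker is moved by more than 20 mm (distance of beaker_b from where it was at the start of the episode above 0.02 m).
It fails at once if the tape roll is moved by more than 20 mm (distance of tape_b from where it was at the start of the episode above 0.02 m).
It also fails if it takes over 43 s, if anything falls off the work surface, if the arm or the gripper's body presses on something with over 40 N, if the wrist force passes 120 N, or if a joint passes its speed limit or range.

ROBOT

A 7-joint arm with a two-finger parallel gripper is mounted at the origin on a cart in front of the work surface, level with it; the furniture and walls round the work are solid. World frame = base frame: x ahead of the robot, y to its left, z up, the work surface at z = 0. Lengths are in m, angles in rad, forces in N, time in s.
With the tool pointing down it reaches from about 0.425 to 0.875 m from the base axis. Payload 4.7 kg.
Tool frame: the origin (TCP) lies midway between the tips of the shut fingers; the grasp point (between the pads) lies 19 mm behind it; z points along the fingers, x is the direction in which the jaws open and shut, and the axes are right-handed (so a half turn about z gives the same grasp; the last joint's range is limited). The gripper opens to 87 mm and grips with 3 to 60 N. Pads are 19 mm wide; open, the fingers measure 117 mm over their backs; the gripper's body (75 mm by 190 mm) begins 51 mm behind the grasp point.
Start: joints at [-1.315, 0.321, -0.07, 1.45, 0.023, 1.371, -0.057], TCP at [0.156, 0.631, 0.223] pointing down, gripper open.
Joint ranges: [-2.86, 2.86], [-0.3, 2.09], [-1.38, 1.24], [0.06, 2.45], [-1.56, 4.7], [0.09, 2.05], [-2.69, 2.69]. Speed limits (rad/s): [2.57, 2.57, 3.14, 3.14, 3.14, 3.14, 3.14].

INTERFACE

Orientations are given as a rotation vector (axis times angle).
In Python, from bench import get_state, eyes, ticket gives the robot as it stands.
- The arm moves only by the tool carry_out, never from a script. Its argument "motion" is a list of rows, each a list of 2 entries, a list of its own where there are three numbers: the shift along the world's x, y, z in m, then the turn about the world's z in rad. A call has 1 to 20 rows; each row is the pose to reach, as a shift and turn from the pose commanded when the call began; what a row does not reach only later rows make up. A row lasts 1/10 s, in which the tool goes at most 50 mm and 8.59 degrees, less where a joint would pass 70% of its speed; a pose out of reach is approached as far as the arm can. A call with a gripper value outside its range is refused whole. "grip" is the gripper command: -1 is fully open, 1 is shut, values between are in proportion, set as the call begins (left out, the last holds). The fingers move at their own pace and stop on an object; "squeeze" is the grip in N (left out, the last holds). Time passes only in rows, so rows that repeat a pose let the fingers close. It gives the time, the measured TCP pose, the force and the opening at its end, in the units of the state.
- get_state(): the state, without advancing time (a new reading comes with each control period).
- eyes.get_image(name): name is "scene" or "top" or "wrist"; returns a dict with "pixels" (384x512x3 uint8, blue, green, red), "mtx" (3x3 intrinsics, pixels), "extrinsics" (4x4, takes a point from camera to world coordinates). Camera axes: x right, y down, z forward; pixel columns grow to the right and rows downward; lengths in m; the calibration is good to about 2 mm. A picture is of the moment at which its call begins. There is no depth.
- ticket.close_job(): hands the job in, once; it reports no verdict.
The state is a dict: "time": time; "joint_positions": joint angles; "qd": joint speeds; "joint_torque": joint torques, N m; "position": TCP position; "tool_rot": TCP orientation; "ft_force": force on the tool from outside, world axes, zero at the start; "torque": the same for the moment, N m; "grip_width": opening from 0.0 (shut) to 1.0 (fully open).
Only numpy, scipy, OpenCV 4.12 (cv2) and the standard library are available. Lean on these libraries where they do the work, as an engineer would, in place of code of your own. Each camera call takes 0.05 s, during which the arm holds its last target. There are 200 camera calls.

## Working session

There is one attempt and no reset: what is moved stays moved. The work goes in short steps, Python scripts to look and compute and a tool call to move; the robot and the scene stay as the last step left them, time stands still between calls to the robot, and variables do not carry over. Pictures are saved under pics/ and viewed, about 8 in all and at most 12, crops included, and the job is handed in when it is done.

Besides the shell and the picture viewer there is one more tool, called after "Call:" in YAML: its name, and indented under it one key for each argument. carry_out: Moves the arm, as the interface text tells. Its arguments: {"type":"object","properties":{"motion":{"type":"array","items":{"type":"array"}},"grip":{"type":"number"},"squeeze":{"type":"number"}},"required":["motion"]}

```bash
mkdir -p pics; ls
cat > h.py <<'E'
import numpy as np, cv2
from bench import get_state, eyes, ticket
def grab(n,f=None):
    d=eyes.get_image(n)
    if f: cv2.imwrite('pics/'+f+'.png',d['pixels']); np.savez('pics/'+f+'.npz',**d)
    return d
def load(f): return dict(np.load('pics/'+f+'.npz'))
def ray(d,uv):
    uv=np.atleast_2d(uv).astype(float); K=np.array(d['mtx']); E=np.array(d['extrinsics'])
    r=np.c_[uv,np.ones(len(uv))]@np.linalg.inv(K).T@E[:3,:3].T
    return E[:3,3],r
def onz(d,uv,z):
    o,r=ray(d,uv); return o+r*((z-o[2])/r[:,2])[:,None]
def tri(d1,u1,d2,u2):
    a,r=ray(d1,u1); b,s=ray(d2,u2); out=[]
    for p,q in zip(r,s):
        t=np.linalg.lstsq(np.c_[p,-q],b-a,rcond=None)[0]
        x,y=a+t[0]*p,b+t[1]*q; out.append([*(x+y)/2,np.linalg.norm(x-y)])
    return np.array(out)
def proj(d,P):
    E=np.linalg.inv(d['extrinsics']); p=(np.atleast_2d(P)@E[:3,:3].T+E[:3,3])@np.array(d['mtx']).T
    return p[:,:2]/p[:,2:]
E
python3 - <<'E'
from h import *
a=grab('scene','scene0');b=grab('top','top0')
cv2.imwrite('pics/a0.png',np.vstack([cv2.resize(a['pixels'],(800,600))]))
cv2.imwrite('pics/b0.png',cv2.resize(b['pixels'],(800,600)))
for d in(a,b): print(np.round(d['mtx'],1),np.round(d['extrinsics'],3))
s=get_state();print(s)
E
```

```text
pics
[[408.    0.  257.4]
 [  0.  408.  190.1]
 [  0.    0.    1. ]] [[ 0.771 -0.249  0.587 -0.151]
 [-0.637 -0.318  0.702 -0.839]
 [ 0.012 -0.915 -0.404  0.551]
 [ 0.     0.     0.     1.   ]]
[[357.1   0.  252.7]
 [  0.  357.1 194.6]
 [  0.    0.    1. ]] [[ 0.018 -0.991  0.131  0.402]
 [-1.    -0.019 -0.002 -0.014]
 [ 0.004 -0.131 -0.991  1.263]
 [ 0.     0.     0.     1.   ]]
{'time': 0.1, 'joint_positions': array([-1.31489397,  0.32177129, -0.07004718,  1.45150317,  0.02262092,
        1.37081725, -0.056915  ]), 'qd': array([-1.68650372e-04, -1.50502394e-03,  1.76717933e-05, -2.84801715e-03,
       -5.97241998e-04, -1.00320939e-03, -2.31672220e-03]), 'joint_torque': array([-1.46558573e-04, -4.92574382e+01, -4.05745693e-01, -3.13398957e+01,
       -6.41888659e-02,  3.94749711e-02,  5.19700302e-05]), 'position': array([0.15560671, 0.63060623, 0.22158106]), 'tool_rot': array([ 2.47225916e+00,  1.93657004e+00, -1.99242903e-03]), 'ft_force': array([-0.37388178,  0.84555991, -0.41407135]), 'torque': array([-0.00488503,  0.03091489, -0.01200612]), 'grip_width': 1.000595179998322}
```

View pics/a0.png

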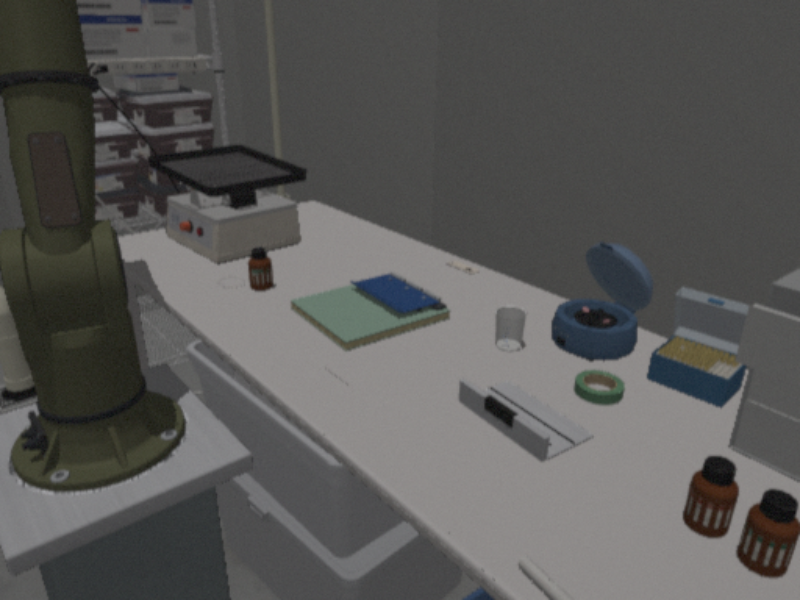

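View pics/b0.png

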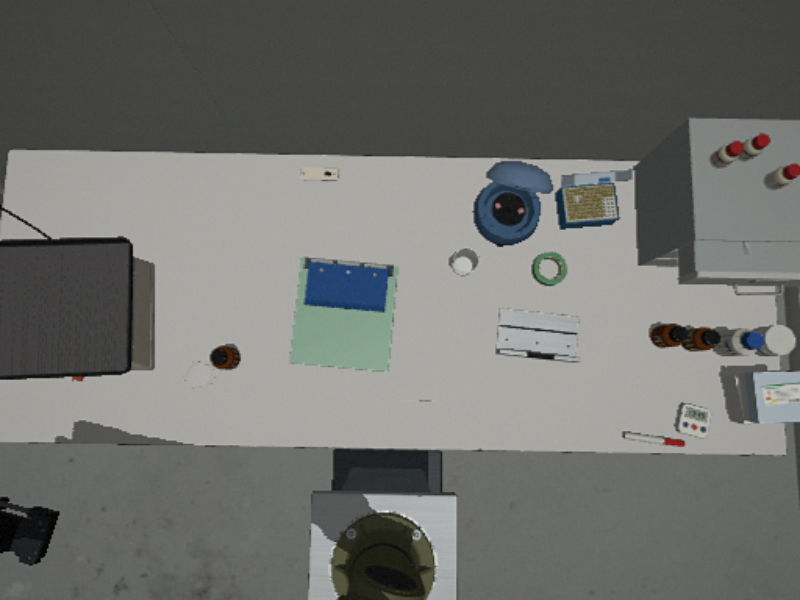

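The scene view has the panel at about (370,310), the strip at (525,415) with its dark patch at (500,408), the beaker at (510,328), and the tape at (598,386). The top view has the panel at (345,315), the sheet at (345,287) with its lip near row 308, the strip at (538,335) with its rib on the robot side, the bottle at (225,356), the beaker at (463,262), and the tape at (549,268).

Run:
```python
from h import *
a=load('scene0');b=load('top0')
def masks(d,roi):
    im=d['pixels'];h=cv2.cvtColor(im,cv2.COLOR_BGR2HSV); m0=np.zeros(im.shape[:2],np.uint8); x0,y0,x1,y1=roi; m0[y0:y1,x0:x1]=255
    return {'blue':cv2.inRange(h,(105,140,40),(128,255,255))&m0,'green':cv2.inRange(h,(50,25,80),(90,140,255))&m0}
def quad(m):
    c=max(cv2.findContours(m,cv2.RETR_EXTERNAL,cv2.CHAIN_APPROX_NONE)[0],key=cv2.contourArea)
    c=cv2.convexHull(c)
    for e in np.arange(1,15,.25):
        q=cv2.approxPolyDP(c,e,True)
        if len(q)<=4:break
    return q[:,0].astype(float),cv2.contourArea(c)
for n,d,roi in(('scene',a,(170,165,300,230)),('top',b,(170,150,270,250))):
    for k,m in masks(d,roi).items():
        q,A=quad(m);print(n,k,A,q.tolist());print(np.round(onz(d,q,.036 if k=='blue' else .02),4).tolist())
# strip & patch
for n,d,roi in(('top',b,(310,190,380,240)),('scene',a,(285,235,385,300))):
    g=cv2.cvtColor(d['pixels'],cv2.COLOR_BGR2GRAY);x0,y0,x1,y1=roi
    m=np.zeros_like(g);m[y0:y1,x0:x1]=(g[y0:y1,x0:x1]<60)*255
    for i in range(1,(c:=cv2.connectedComponentsWithStats(m))[0]): print(n,'dark',c[2][i],c[3][i])
    cr=d['pixels'][y0:y1,x0:x1];cv2.imwrite(f'pics/c_{n}.png',cv2.resize(cr,None,fx=5,fy=5,interpolation=cv2.INTER_CUBIC))
u=cv2.imread('pics/c_top.png');v=cv2.imread('pics/c_scene.png');print(u.shape,v.shape)
W=max(u.shape[1],v.shape[1]);pad=lambda i:cv2.copyMakeBorder(i,0,0,0,W-i.shape[1],0)
cv2.imwrite('pics/c1.png',np.vstack([pad(u),pad(v)]))
```

```text
scene blue 562.0 [[229.0, 182.0], [252.0, 178.0], [279.0, 193.0], [257.0, 199.0]]
[[0.5655, 0.1642, 0.036], [0.6466, 0.145, 0.036], [0.6353, -0.0015, 0.036], [0.5542, 0.0067, 0.036]]
scene green 1922.5 [[286.0, 199.0], [220.0, 218.0], [187.0, 192.0], [226.0, 182.0]]
[[0.6463, -0.0222, 0.02], [0.4156, 0.0003, 0.02], [0.4345, 0.2105, 0.02], [0.5798, 0.2015, 0.02]]
top blue 1381.0 [[197.0, 169.0], [248.0, 172.0], [245.0, 199.0], [195.0, 194.0]]
[[0.6509, 0.1805, 0.036], [0.6436, 0.002, 0.036], [0.5484, 0.0105, 0.036], [0.5626, 0.184, 0.036]]
top green 4230.5 [[193.0, 165.0], [254.0, 170.0], [248.0, 237.0], [185.0, 231.0]]
[[0.6683, 0.1977, 0.02], [0.6544, -0.0189, 0.02], [0.4183, -0.0024, 0.02], [0.4349, 0.216, 0.02]]
top dark [320 208  40   5  41] [339.58536585 210.12195122]
top dark [361 213   8   1   8] [364.5 213. ]
top dark [318 225   1   1   1] [318. 225.]
top dark [337 225  18   5  54] [345.33333333 227.2962963 ]
scene dark [368 246  17  12  63] [375.22222222 252.0952381 ]
scene dark [310 254  20  20 204] [319.30392157 262.83333333]
(250, 350, 3) (325, 500, 3)
```

View pics/c1.png

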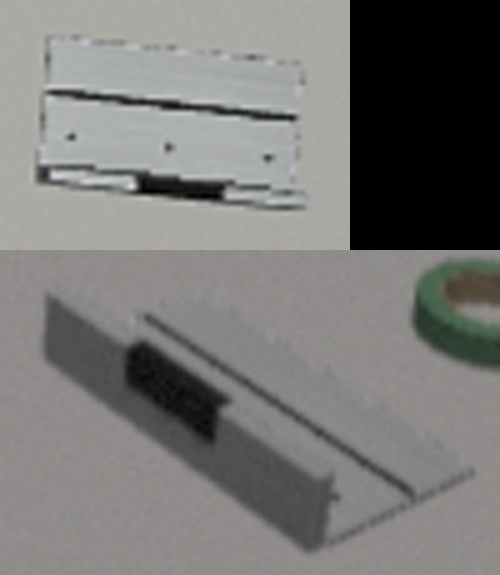

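The crops show the strip's front edge from (319.4,197.6) to (370.4,202.4) in full-frame top pixels. The rib's robot-side top edge runs from (317.6,226.6) to (371,231.4) in top and from (294.4,243.4) to (350,280.6) in scene.

Run:
```python
from h import *
from scipy.spatial.transform import Rotation as R
a=load('scene0');b=load('top0')
print(np.round(tri(b,[[317.6,226.6],[371,231.4]],a,[[294.4,243.4],[350,280.6]]),4))
print(np.round(onz(b,[[317.6,226.6],[371,231.4]],.04),4))
f=onz(b,[[319.4,197.6],[370.4,202.4]],.004);print(np.round(f,4))
l=onz(b,[[319.4,208.4],[369.3,213.6]],.004);print('line',np.round(l,4))
print('patch',onz(b,[[345.5,227.3]],.04))
for n,u,z in(('bottle',(225,362),0),('beaker',(461,268),0),('tape',(549,268),.02)): print(n,np.round(onz(b,[np.array(u)*.64],z),3))
s=get_state();print(R.from_rotvec(s['tool_rot']).as_matrix().round(3))
w=grab('wrist');print(np.round(w['extrinsics'],3),w['mtx'][0][0])
```

```text
[[ 0.4607 -0.2428  0.0361  0.0075]
 [ 0.4464 -0.4243  0.0381  0.0048]]
[[ 0.4577 -0.2395  0.04  ]
 [ 0.4447 -0.4218  0.04  ]]
[[ 0.5622 -0.2532  0.004 ]
 [ 0.5485 -0.4343  0.004 ]]
line [[ 0.5237 -0.2529  0.004 ]
 [ 0.5085 -0.4294  0.004 ]]
patch [[ 0.45705582 -0.33491207  0.04      ]]
bottle [[0.43  0.364 0.   ]]
beaker [[ 0.656 -0.167  0.   ]]
tape [[ 0.656 -0.364  0.02 ]]
[[ 0.239  0.971 -0.   ]
 [ 0.971 -0.239 -0.002]
 [-0.002  0.    -1.   ]]
[[ 0.238  0.943  0.233  0.093]
 [ 0.971 -0.23  -0.06   0.646]
 [-0.003  0.24  -0.971  0.385]
 [ 0.     0.     0.     1.   ]] 319.21095337197954
```

Call:
carry_out:
  motion:
    - [[0.03, -0.04, 0], -0.07]
    - [[0.06, -0.08, 0], -0.14]
    - [[0.085, -0.12, 0], -0.21]
    - [[0.11, -0.16, 0], -0.28]
    - [[0.14, -0.2, 0], -0.35]
    - [[0.17, -0.235, 0], -0.42]
    - [[0.2, -0.27, 0], -0.49]
    - [[0.23, -0.31, 0], -0.56]
    - [[0.26, -0.345, 0], -0.63]
    - [[0.29, -0.385, 0], -0.7]
    - [[0.31, -0.43, 0], -0.77]
    - [[0.32, -0.475, 0], -0.84]
    - [[0.325, -0.52, 0], -0.91]
    - [[0.33, -0.565, 0], -0.98]
    - [[0.335, -0.61, 0], -1.05]
    - [[0.335, -0.655, 0], -1.12]
    - [[0.335, -0.7, 0], -1.19]
    - [[0.33, -0.745, 0], -1.26]
    - [[0.325, -0.79, 0], -1.33]
    - [[0.32, -0.835, 0], -1.4]
  grip: -1

```text
time: 2.15
position: [0.475, -0.2056, 0.2226]
tool_rot: [-3.139, 0.116, -0.001]
ft_force: [0.4, 0.8, -0.4]
grip_width: 1.0
```

```bash
python3 -c "
from h import *
grab('wrist','w1')"
```

Call:
carry_out:
  motion:
    - [[-0.005, -0.04, 0], 0]
    - [[-0.01, -0.08, 0], 0]
    - [[-0.02, -0.12, 0], 0]
    - [[-0.02, -0.13, 0], 0]
    - [[-0.02, -0.13, 0], 0]

```text
time: 2.7
position: [0.4547, -0.3356, 0.2224]
tool_rot: [3.139, -0.118, -0.001]
ft_force: [0.8, 0.6, 0.1]
grip_width: 0.998
```

Run:
```python
from h import *
grab('wrist','w2')
a=load('w1');b=load('w2')
cv2.imwrite('pics/w12.png',np.vstack([cv2.resize(x['pixels'][:,60:],(0,0),fx=.78,fy=.78) for x in(a,b)]))
cv2.imwrite('pics/w2b.png',cv2.resize(b['pixels'],(800,600),interpolation=cv2.INTER_CUBIC))
```

```text
(no output)
```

View pics/w12.png

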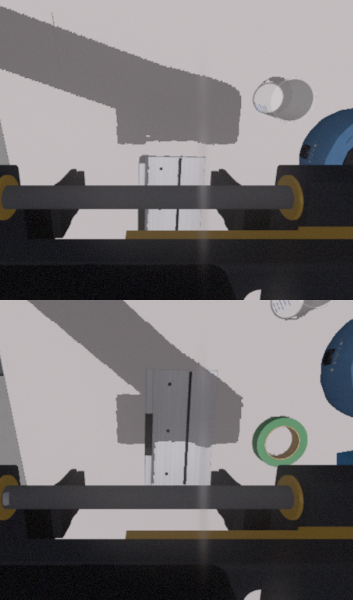

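Run:
```python
from h import *
a=load('w1');b=load('w2')
c1=a['pixels'][185:245,225:345];c2=b['pixels'][75:185,225:345]
cv2.imwrite('pics/w3.png',np.vstack([cv2.resize(c,None,fx=3.5,fy=3.5,interpolation=cv2.INTER_CUBIC) for c in(c1,c2)]))
```

```text
(no output)
```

View pics/w3.png

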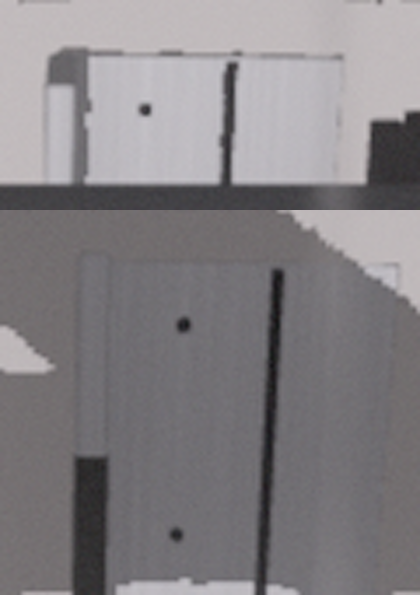

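The crops show the strip's left end, the black line, the rivet dots, the rib's top face and the near edge of the grip patch (w2 crop row 457, columns 76 to 107).

Run:
```python
from h import *
a=load('w1');b=load('w2')
p1=np.array([(145,110),(232,63),(343,57),(49,85),(73,85)])/3.5+[225,185]
p2=np.array([(183,115),(277,60),(400,54),(80,46),(108,46)])/3.5+[225,75]
print('dot,lineend,frontcorner,ribL,ribR');print(np.round(tri(a,p1,b,p2),4))
print(np.round(onz(b,p2[:3],.004),4));print(np.round(onz(b,p2[3:],.04),4))
q=onz(b,np.array([(76,247),(107,247)])/3.5+[225,75],.04);print('patch edge',q.round(4))
e=onz(b,np.array([(183,115),(176,325)])/3.5+[225,75],.004);d=e[0]-e[1];print('yaw',-d[0]/d[1],e)
```

```text
dot,lineend,frontcorner,ribL,ribR
[[ 4.925e-01 -2.693e-01  6.200e-03  4.000e-04]
 [ 5.242e-01 -2.543e-01  5.400e-03  7.000e-04]
 [ 5.641e-01 -2.553e-01  4.400e-03  0.000e+00]
 [ 4.606e-01 -2.475e-01  3.880e-02  9.000e-04]
 [ 4.686e-01 -2.480e-01  3.890e-02  4.000e-04]]
[[ 0.4925 -0.2693  0.004 ]
 [ 0.5241 -0.2542  0.004 ]
 [ 0.5642 -0.2553  0.004 ]]
[[ 0.4601 -0.2475  0.04  ]
 [ 0.4684 -0.2481  0.04  ]]
patch edge [[ 0.4545 -0.3063  0.04  ]
 [ 0.464  -0.307   0.04  ]]
yaw -0.08679148762189996 [[ 0.49252025 -0.26930882  0.004     ]
 [ 0.48643555 -0.33941588  0.004     ]]
```

Call:
carry_out:
  motion:
    - [[0.002, -0.001, -0.045], -0.005]
    - [[0.002, -0.001, -0.09], -0.005]
    - [[0.002, -0.001, -0.13], -0.005]
    - [[0.002, -0.001, -0.165], -0.005]
    - [[0.002, -0.001, -0.19], -0.005]
    - [[0.002, -0.001, -0.205], -0.005]
    - [[0.002, -0.001, -0.211], -0.005]
    - [[0.002, -0.001, -0.213], -0.005]
    - [[0.002, -0.001, -0.213], -0.005]

```text
time: 3.65
position: [0.4586, -0.335, 0.0105]
tool_rot: [3.139, -0.118, 0.003]
ft_force: [0.9, -0.1, 0.4]
grip_width: 0.999
```

Call:
carry_out:
  motion:
    - [[0, 0, 0], 0]
    - [[0, 0, 0], 0]
    - [[0, 0, 0], 0]
    - [[0, 0, 0], 0]
    - [[0, 0, 0], 0]
    - [[0, 0, 0], 0]
    - [[0, 0, 0], 0]
    - [[0, 0, 0], 0]
    - [[0, 0, 0], 0]
    - [[0, 0, 0], 0]
  grip: 1
  squeeze: 40

```text
time: 4.65
position: [0.4577, -0.3349, 0.0096]
tool_rot: [3.139, -0.119, 0.0]
ft_force: [0.5, -0.7, -0.2]
grip_width: 0.171
```

Call:
carry_out:
  motion:
    - [[0, 0, 0], 0]
    - [[0, 0, 0], 0]
    - [[0, 0, 0], 0]
    - [[0, 0, 0], 0]
    - [[0, 0, 0], 0]

```text
time: 5.15
position: [0.4574, -0.3349, 0.0095]
tool_rot: [-3.139, 0.119, 0.0]
ft_force: [-1.0, -0.6, -0.0]
grip_width: 0.115
```

Call:
carry_out:
  motion:
    - [[0, 0, 0.015], 0]
    - [[0, 0, 0.04], 0]
    - [[0, 0.01, 0.07], 0]
    - [[0, 0.035, 0.08], 0]
    - [[-0.002, 0.07, 0.08], 0]
    - [[-0.005, 0.105, 0.08], 0]
    - [[-0.008, 0.14, 0.08], 0]
    - [[-0.01, 0.175, 0.08], 0]
    - [[-0.013, 0.21, 0.08], 0]
    - [[-0.016, 0.245, 0.08], 0]
    - [[-0.018, 0.28, 0.08], 0]
    - [[-0.02, 0.315, 0.08], 0]
    - [[-0.023, 0.35, 0.08], 0]
    - [[-0.026, 0.38, 0.08], 0]
    - [[-0.028, 0.405, 0.08], 0]
    - [[-0.03, 0.425, 0.08], 0]
    - [[-0.03, 0.437, 0.08], 0]
    - [[-0.03, 0.443, 0.08], 0]
    - [[-0.03, 0.443, 0.08], 0]
    - [[-0.03, 0.443, 0.08], 0]

```text
time: 7.15
position: [0.4279, 0.107, 0.0897]
tool_rot: [3.139, -0.121, 0.0]
ft_force: [0.2, -0.7, -2.7]
grip_width: 0.113
```

Run:
```python
from h import *
for n in('wrist','top','scene'): grab(n,n+'3')
w=load('wrist3')['pixels'];t=load('top3')['pixels'][150:270,160:320];s=load('scene3')['pixels'][150:270,150:310]
cv2.imwrite('pics/p3.png',np.vstack([np.hstack([cv2.resize(x,(400,300),interpolation=cv2.INTER_CUBIC) for x in(t,s)]),cv2.resize(w[:300],(800,300))*0+cv2.copyMakeBorder(w[:300],0,0,144,144,0)]))
print(get_state()['position'],get_state()['ft_force'])
```

```text
[0.42777306 0.10714179 0.08956782] [-0.3082452  -0.48677903 -1.83060927]
```

View pics/p3.png

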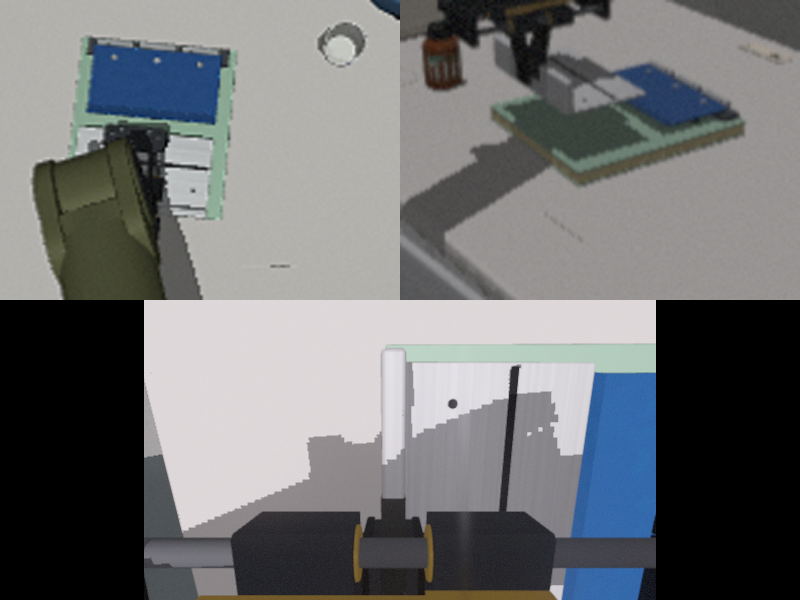

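The wrist view shows the strip's left end at wrist row 63 (front corner at 449,63), the black line from (374,66) to (359,212), and the sheet's left end at row 73. The strip is held level, just ahead of the lip.

Run:
```python
from h import *
w=load('wrist3');t=load('top3')
yaw=-.076;X=np.array([np.cos(yaw),np.sin(yaw)]);Y=np.array([-X[1],X[0]])
O=np.array([.556,.097]); pf=lambda P:np.c_[(P[:,:2]-O)@X,(P[:,:2]-O)@Y].round(4)
h=cv2.cvtColor(w['pixels'],cv2.COLOR_BGR2HSV);m=cv2.inRange(h,(100,140,40),(128,255,255))
us=np.arange(455,510,5);vs=np.array([np.argmax(m[:,u]>0) for u in us]);print(vs)
for z in(.032,.039):
    P=onz(w,np.c_[us,vs],z);k=np.polyfit(P[:,0],P[:,1],1);print('sheet L end',z,pf(P)[[0,-1]],'yaw',k[0])
sz=.0896-.0095
L=onz(w,[[374,66],[359,212]],sz+.004);print('line',L.round(4),pf(L),'yaw',-(L[0]-L[1])[0]/(L[0]-L[1])[1])
C=onz(w,[[449,63],[269,61]],sz+.004);print('strip end corners',C.round(4),pf(C),'yaw',((C[0]-C[1])[1]/(C[0]-C[1])[0]))
ht=cv2.cvtColor(t['pixels'],cv2.COLOR_BGR2HSV);mt=cv2.inRange(ht,(105,140,40),(128,255,255));mt[:,:170]=0;mt[:,270:]=0;mt[:150]=0;mt[210:]=0
r=cv2.minAreaRect(max(cv2.findContours(mt,0,1)[0],key=cv2.contourArea));bp=cv2.boxPoints(r);print(bp.tolist(),onz(t,bp,.034).round(4).tolist())
# lip visible right of hand: per-column lowest blue
us=np.arange(200,246,4);vs=np.array([np.max(np.nonzero(mt[:,u])) if mt[:,u].any() else -1 for u in us]);P=onz(t,np.c_[us,vs+.5],.039);print(pf(P).tolist())
# front edge of panel etc
```

```text
[73 74 74 74 74 74 74 74 73 73 73]
sheet L end 0.032 [[0.0066 0.0898]
 [0.0393 0.0897]] yaw -0.06425488485453229
sheet L end 0.039 [[0.0024 0.089 ]
 [0.034  0.089 ]] yaw -0.06425488485452968
line [[0.4969 0.1891 0.0841]
 [0.49   0.1132 0.0841]] [[-0.0659  0.0873]
 [-0.067   0.0112]] yaw -0.09083053475016811
strip end corners [[0.534  0.1877 0.0841]
 [0.4449 0.1954 0.0841]] [[-0.0288  0.0887]
 [-0.1182  0.0897]] yaw -0.08677161635110334
[[194.77049255371094, 194.5245819091797], [197.2377166748047, 167.38523864746094], [248.27049255371094, 172.0245819091797], [245.8032684326172, 199.16392517089844]] [[0.561, 0.185, 0.034], [0.6571, 0.1802, 0.034], [0.6439, 0.0011, 0.034], [0.5482, 0.0077, 0.034]]
[[-0.0005, 0.0693], [-0.0026, 0.0552], [-0.0013, 0.0415], [-0.0035, 0.0273], [-0.0022, 0.0136], [-0.0008, -0.0002], [-0.003, -0.0143], [-0.0017, -0.028], [-0.0004, -0.0417], [0.0009, -0.0555], [-0.0012, -0.0696], [0.0001, -0.0833]]
```

Call:
carry_out:
  motion:
    - [[0, 0, -0.015], 0.005]
    - [[0, 0, -0.03], 0.01]
    - [[0, 0, -0.042], 0.01]
    - [[0, 0, -0.05], 0.01]
    - [[0, 0, -0.055], 0.01]
    - [[0, 0, -0.058], 0.01]
    - [[0, 0, -0.058], 0.01]
    - [[0, 0, -0.058], 0.01]

```text
time: 8.1
position: [0.428, 0.1082, 0.0319]
tool_rot: [-3.14, 0.104, -0.001]
ft_force: [0.2, 0.2, -2.5]
grip_width: 0.112
```

Run:
```python
from h import *
for n in('wrist','scene'): grab(n,n+'4')
w=load('wrist4')['pixels'][30:230,200:512];s=load('scene4')['pixels'][160:240,170:300]
cv2.imwrite('pics/p4.png',np.vstack([cv2.resize(w,(546,350),interpolation=cv2.INTER_CUBIC),cv2.resize(s,(546,336)  ,interpolation=cv2.INTER_CUBIC)[:250]]))
print(get_state()['position'],get_state()['ft_force'])
```

```text
[0.42806566 0.10828628 0.03201296] [-0.44789582  0.27470939 -2.63090523]
```

View pics/p4.png

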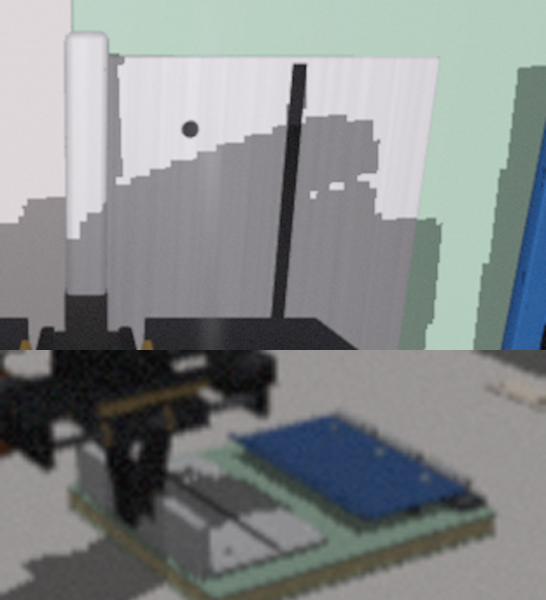

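The strip hovers just over the panel. Its front-left corner is at wrist (450.9,62.6), the black line runs from (370.9,67.1) to (358.9,211), and the lip edge runs from (512,108.9) to (490.3,229.4).

Run:
```python
from h import *
w=load('wrist4')
yaw=-.076;X=np.array([np.cos(yaw),np.sin(yaw)]);Y=np.array([-X[1],X[0]])
O=np.array([.556,.097]); pf=lambda P:np.c_[(P[:,:2]-O)@X,(P[:,:2]-O)@Y].round(4)
yw=lambda P:-(P[0]-P[1])[0]/(P[0]-P[1])[1]
C=onz(w,[[450.9,62.6],[432.,217]],.0265);L=onz(w,[[370.9,67.1],[358.9,211]],.0265);B=onz(w,[[512,108.9],[490.3,229.4]],.039)
print('front',pf(C),yw(C));print('line',pf(L),yw(L));print('lip',pf(B),yw(B))
```

```text
front [[-0.0288  0.0913]
 [-0.0261  0.0106]] -0.0425996039306236
line [[-0.0683  0.0887]
 [-0.0672  0.0137]] -0.06123920338195754
lip [[-0.0038  0.0692]
 [-0.0023  0.0083]] -0.05164651204758761
```

Call:
carry_out:
  motion:
    - [[0.006, 0, 0], 0]
    - [[0.013, -0.001, 0], 0]
    - [[0.02, -0.001, 0], 0]
    - [[0.026, -0.002, 0], 0]
    - [[0.032, -0.002, 0], 0]
    - [[0.037, -0.003, 0], 0]
    - [[0.042, -0.003, 0], 0]
    - [[0.042, -0.003, 0], 0]

```text
time: 9.0
position: [0.4704, 0.105, 0.0316]
tool_rot: [3.14, -0.104, 0.001]
ft_force: [0.2, 0.3, -2.6]
grip_width: 0.113
```

Call:
carry_out:
  motion:
    - [[0.004, 0, 0], 0]
    - [[0.008, -0.001, 0], 0]
    - [[0.012, -0.001, 0], 0]
    - [[0.016, -0.001, 0], 0]
    - [[0.02, -0.002, 0], 0]
    - [[0.023, -0.002, 0], 0]
    - [[0.025, -0.002, 0], 0]
    - [[0.025, -0.002, 0], 0]
    - [[0.025, -0.002, 0], 0]

```text
time: 9.9
position: [0.4945, 0.1031, 0.0315]
tool_rot: [3.14, -0.104, -0.0]
ft_force: [0.0, -0.1, -1.1]
grip_width: 0.109
```

Run:
```python
from h import *
for n in('wrist','scene','top'): grab(n,n+'5')
w=load('wrist5')['pixels'][30:230,200:512];s=load('scene5')['pixels'][160:240,170:300];t=load('top5')['pixels'][155:245,175:265]
cv2.imwrite('pics/p5.png',np.vstack([cv2.resize(w,(546,350),interpolation=cv2.INTER_CUBIC),np.hstack([cv2.resize(s,(300,250),interpolation=cv2.INTER_CUBIC),cv2.resize(t,(246,250),interpolation=cv2.INTER_CUBIC)])]))
print(get_state()['position'],get_state()['ft_force'])
```

```text
[0.49444716 0.10312338 0.03154035] [-0.50110056  0.28710004 -2.85175253]
```

View pics/p5.png

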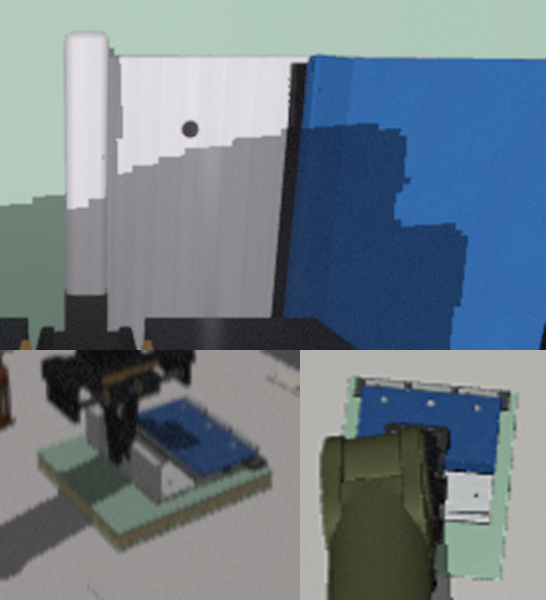

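The black line lies right at the lip (line's left edge from (366.3,67.1) to (356,211), lip from (377.7,63.1) to (362.9,211) in wrist pixels). The ends match and the sheet is lying down.

Run:
```python
from h import *
w=load('wrist5')
yaw=-.073;X=np.array([np.cos(yaw),np.sin(yaw)]);Y=np.array([-X[1],X[0]])
O=np.array([.556,.097]); pf=lambda P:np.c_[(P[:,:2]-O)@X,(P[:,:2]-O)@Y].round(4)
yw=lambda P:-(P[0]-P[1])[0]/(P[0]-P[1])[1]
L=onz(w,[[366.3,67.1],[356,211]],.026);B=onz(w,[[377.7,63.1],[362.9,211]],.039);D=onz(w,[[190/1.75+200,128/1.75+30]],.026)
print('line rear side',pf(L),yw(L));print('lip',pf(B),yw(B));print('dot',pf(D))
```

```text
line rear side [[-0.0037  0.0886]
 [-0.0021  0.0136]] -0.05196783818003971
lip [[-0.0031  0.0887]
 [-0.0031  0.0177]] -0.07402897461972933
dot [[-0.0315  0.0711]]
```

Call:
carry_out:
  motion:
    - [[0, 0, -0.0005], 0]
    - [[0, 0, -0.001], 0]
    - [[0, 0, -0.0015], 0]
    - [[0, 0, -0.002], 0]
    - [[0, 0, -0.0025], 0]
    - [[0, 0, -0.0025], 0]
    - [[0, 0, -0.0025], 0]

```text
time: 10.75
position: [0.4946, 0.1031, 0.0295]
tool_rot: [-3.14, 0.104, 0.0]
ft_force: [-3.4, 0.2, 4.9]
grip_width: 0.108
```

Call:
carry_out:
  motion:
    - [[0, 0, -0.0005], 0]
    - [[0, 0, -0.001], 0]
    - [[0, 0, -0.001], 0]
    - [[0, 0, -0.001], 0]

```text
time: 11.15
position: [0.4946, 0.1031, 0.0295]
tool_rot: [-3.139, 0.104, 0.001]
ft_force: [-6.5, -1.7, 13.5]
grip_width: 0.111
```

Call:
carry_out:
  motion:
    - [[0, 0, 0], 0]
    - [[0, 0, 0], 0]
    - [[0, 0, 0], 0]
    - [[0, 0, 0], 0]
    - [[0, 0, 0], 0]
    - [[0, 0, 0], 0]

```text
time: 11.75
position: [0.4946, 0.1031, 0.0295]
tool_rot: [-3.139, 0.104, 0.001]
ft_force: [-6.4, -1.4, 15.1]
grip_width: 0.113
```

Run:
```python
from h import *
for n in('wrist','scene','top'): grab(n,n+'6')
w=load('wrist6')['pixels'][30:230,200:512];s=load('scene6')['pixels'][140:270,160:410];t=load('top6')['pixels'][140:250,130:390]
cv2.imwrite('pics/p6.png',np.vstack([cv2.resize(w,(760,300),interpolation=cv2.INTER_CUBIC),np.hstack([cv2.resize(s,(380,198),interpolation=cv2.INTER_CUBIC),cv2.resize(t,(380,198),interpolation=cv2.INTER_CUBIC)])]))
# clutter shift, top0 vs top6
a=load('top0')['pixels'].astype(int);b=load('top6')['pixels'].astype(int)
for n,(u,v) in dict(bottle=(144,228),beaker=(296,168),tape=(351,171)).items():
    p=a[v-18:v+18,u-18:u+18].astype(np.uint8);q=b[v-26:v+26,u-26:u+26].astype(np.uint8)
    r=cv2.minMaxLoc(cv2.matchTemplate(q,p,cv2.TM_CCOEFF_NORMED));print(n,r[1],np.array(r[3])-8)
s=get_state();print(s['position'],s['ft_force'],s['torque'],s['tool_rot'],s['time'])
```

```text
bottle 0.9993520975112915 [0 0]
beaker 0.9983722567558289 [0 0]
tape 0.9990503191947937 [0 0]
[0.49465929 0.10314602 0.02948881] [-5.9858524  -1.62627089 14.73287348] [-0.45797637  1.47012207  0.05395177] [-3.13917856e+00  1.03778283e-01  1.04374984e-03] 11.9
```

View pics/p6.png

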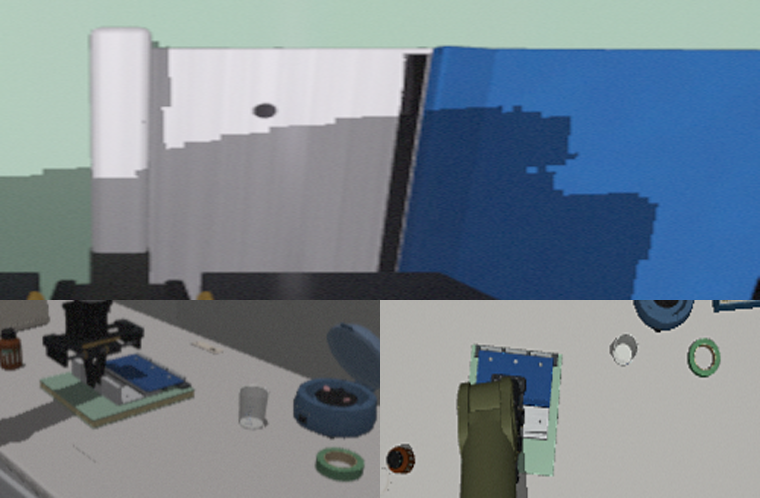

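The line is at the lip, the ends match, the sheet is down, and the push is steady at about 15 N.

```bash
python3 -c "
from h import *
ticket.close_job()"
```

```text
the job is handed in; nothing more can be done
```

I gripped the strip by its rib at 40 N, carried it over the panel and slid it in about 2 mm above the surface. I then pressed it down and handed the job in at 11.9 s without letting go.

- **Insertion:** the black line lies at the lip. The front edge is about 38 to 42 mm under the sheet; the arm position gives the low end and the wrist camera the high end.
- **Ends:** the strip's left end is within about 1 mm of the sheet's. I did not measure the right end separately.
- **Yaw:** the strip is within about 0.02 rad of the sheet. The individual yaw readings scatter by about that much.
- **Push:** the wrist force was steady at about 15 N down, or about 17 N allowing for the carried weight. The tool tilt was about 0.001 rad. There was also a sideways load of about 6 N while pressing, which I put down to friction and arm flex.
- **Sheet and clutter:** the sheet looks down in the last pictures; I had no direct reading of its hinge. The bottle, beaker and tape show no shift in the top view.

No check failed. `close_job` gave no verdict.

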